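Return the seed containers to their holders

TASK

The seed-packing session is over: put each of the four seed containers into the plywood holder whose recess has its shape and size (slim round canister, wide round tin, square tin, oblong box), standing upright and flat on the recess floor. Never tip a container over, and leave the white cup and the roll of tape standing where they are.

Things in the scene. Friction and masses are not known exactly. Their poses are not given: they have to be found in the camera images.
- canister_mid (a point): Tall slim round kraft-card seed canister with steel lid and foot band, upright: diameter 40, height 90. Point: its centre, 45 above its underside; z up (its yaw means nothing). (Sizes in mm.)
- wide_tin_mid (a point): Wide round steel seed tin with lid, upright: diameter 62, height 60. Point: its centre, 30 above its underside; z up (its yaw means nothing). (Sizes in mm.)
- square_tin_mid (a point): Square steel seed tin with lid, upright: 48 x 48, height 70. Point: its centre, 35 above its underside; x and y along its sides, z up. (Sizes in mm.)
- oblong_box_mid (a point): Oblong kraft-card seed box with lid and a small paper label on top, upright: 84 long (x) x 36 wide (y), height 64. Point: its centre, 32 above its underside; z up. (Sizes in mm.)
- holder_small_round_seat (a point): Plywood plate fixed to the table, 100 x 100 and 12 thick, with a small round (diameter 54) recess 8 deep in its middle, grey felt on the recess floor. Point: centre of the recess floor, 4 above the table and 8 below the plate's top; z up. Fits the canister. (Sizes in mm.)
- holder_large_round_seat (a point): Plywood plate fixed to the table, 100 x 100 and 12 thick, with a large round (diameter 76) recess 8 deep in its middle, grey felt on the recess floor. Point: centre of the recess floor, 4 above the table and 8 below the plate's top; z up. Fits the wide round tin. (Sizes in mm.)
- holder_square_seat (a point): Plywood plate fixed to the table, 100 x 100 and 12 thick, with a square (62 x 62) recess 8 deep in its middle, grey felt on the recess floor. Point: centre of the recess floor, 4 above the table and 8 below the plate's top; z up, x and y along the recess sides. Fits the square tin. (Sizes in mm.)
- holder_oblong_seat (a point): Plywood plate fixed to the table, 118 x 74 and 12 thick, with an oblong (98 along x, 50 along y) recess 8 deep in its middle, grey felt on the recess floor. Point: centre of the recess floor, 4 above the table and 8 below the plate's top; z up. Fits the oblong box. (Sizes in mm.)
- pen_cup: Bystander: open white ceramic cup, 66 diameter at the rim, 80 high, empty, standing loose among the containers. Origin: centre of its underside; z up. (Sizes in mm.)
- tape_roll: Bystander: roll of paper tape lying flat, 70 outer and 40 inner diameter, 24 high, loose among the containers. Origin: centre of its underside; z up. (Sizes in mm.)

How it is judged:
By the outcome, as a careful person would: the job done as asked, in the order asked, and still so for the second after the job is handed in, with the robot touching nothing.
It also fails if it takes over 112 s, if anything falls off the work surface, if the arm or the gripper's body presses on something with over 40 N, if the wrist force passes 120 N, or if a joint passes its speed limit or range.

ROBOT

A 6-joint arm with a two-finger parallel gripper is mounted at the origin on the work surface. World frame = base frame: x ahead of the robot, y to its left, z up, the work surface at z = 0. Lengths are in m, angles in rad, forces in N, time in s.
With the tool pointing down it reaches from about 0.275 to 0.775 m from the base axis. Payload 14.6 kg.
Tool frame: the origin (TCP) lies between the finger pads; the fingertips stand 17 mm ahead of it and the grasp point (between the pads) lies 2 mm behind it (r.tip_extent is the distance from the TCP to the fingertips, in m); z points along the fingers, y is the line along which they close (so a half turn about z gives the same grasp; the last joint's range is limited). The gripper opens to 85 mm and grips with 20 to 120 N. Pads are 22 mm wide; open, the fingers measure 114 mm over their backs; the gripper's body (76 mm by 85 mm) begins 54 mm behind the grasp point. The pads swing forward as they close: fully open they stand 13 mm farther back than shut.
Start: joints at [1.133, 0.263, -0.048, 1.259, 0, 1.415], TCP at [0.147, 0.504, 0.248] pointing down, gripper open.
Joint ranges: [-2.65, 2.65], [-0.89, 1.7], [-1.18, 1.37], [-2.13, 2.11], [-1.35, 1.29], [-3.14, 3.14]. Speed limits (rad/s): [1.89, 1.89, 2.57, 2.79, 3.14, 3.14].

INTERFACE

Orientations are given as a 3x3 rotation matrix whose columns are the frame's x, y, z axes.
In Python, from plant import r gives the robot as it stands. The module is installed in compiled form; this text tells all that it offers.
- The arm moves only by the shell command python3 -m creep 'ROWS'. ROWS is JSON, a list of rows, each a list of 7 numbers: the opening, from 0 (shut) to 1 (fully open), then the shift along the tool's x, y, z in cm, then the turn, a rotation vector about the tool's x, y, z in degrees. A call has 1 to 10 rows; each row is the pose to reach, as a shift and turn from the pose commanded when the call began, along the tool's axes at that moment; what a row does not reach only later rows make up. A row lasts 1/8 s, in which the tool goes at most 62.5 mm and 10.7 degrees, less where a joint would pass 70% of its speed; a pose out of reach is approached as far as the arm can. A call with a gripper value outside its range is refused whole. The fingers move at their own pace and stop on an object; the grip force is fixed at half the most. Time passes only in rows, so rows that repeat a pose let the fingers close. It gives the time, the measured TCP pose, the force, the opening and the grip force at its end, in the units of the state.
- r.state(): the state, without advancing time (a new reading comes with each control period).
- r.camera(name): name is "scene" or "side" or "wrist"; returns the picture (384x512x3 uint8, red, green, blue); there is no depth.
- r.get_calibration(name): a dict with "camera_matrix" (3x3 intrinsics, pixels), "dist_coeffs" ([k1, k2, p1, p2, k3] as OpenCV has them; the pictures are not rectified), "view" (4x4, takes a point from world to camera coordinates). Camera axes: x right, y down, z forward; pixel columns grow to the right and rows downward; lengths in m; the calibration is good to about 2 mm. A picture is of the moment at which its call begins: read the wrist's pose just before it. get_calibration takes no time and is no camera call; for the wrist camera it gives the pose at the moment of the call.
- r.job_done(): hands the job in; it is judged then, once.
Trained networks look in the newest picture that a camera, given by its name, has taken for a name from the list of things; names that differ only in an ending like _2 or _b are one class to them, and where a whole thing is asked for, a point or a joint stands for the part that bears it (a point fixed in the world has none). Each returns a list of dicts, best first, with "conf" (0 to 1); they miss things now and then, are a little off and sometimes report something else, mostly with a low value. They report only what shows in the picture. A call takes as long as a camera call.
- r.look_for(camera, name): "bbox" ([left, top, width, height] as shares, 0 to 1, of the picture: columns of its width, rows of its height, round what is visible of it).
- r.tip_of(camera, name): "position" ([row, column] as shares, 0 to 1, of the picture: columns of its width, rows of its height: a listed point, or the origin of a listed thing).
The state is a dict: "t": time; "joint_pos": joint angles; "joint_velocities": joint speeds; "joint_torque": joint torques, N m; "tcp_pos": TCP position; "ee_rot": TCP orientation; "force": force on the tool from outside, world axes, zero at the start; "torque": the same for the moment, N m; "opening": finger opening in m; "grasp_force": force on a finger pad.
Only numpy, scipy, OpenCV 4.12 (cv2) and the standard library are available. Lean on these libraries where they do the work, as an engineer would, in place of code of your own. Each camera call takes 0.05 s, during which the arm holds its last target. There are 200 camera calls.

## Working session

There is one attempt and no reset: what is moved stays moved. The work goes in short steps, Python scripts to look and compute and a shell command to move; the robot and the scene stay as the last step left them, time stands still between calls to the robot, and variables do not carry over. Pictures are saved under pics/ and viewed, at most 17 in all, crops included, and the job is handed in when it is done.

```bash
mkdir -p pics
cat > h.py <<'E'
import numpy as np,cv2
from plant import r
H=dict(canister_mid=.045,wide_tin_mid=.03,square_tin_mid=.035,oblong_box_mid=.032,holder_small_round_seat=.004,holder_large_round_seat=.004,holder_square_seat=.004,holder_oblong_seat=.004,pen_cup=0,tape_roll=0)
def ray(cam,u,v):
    c=r.get_calibration(cam);K=np.array(c["camera_matrix"]);d=np.array(c["dist_coeffs"]);V=np.array(c["view"])
    p=cv2.undistortPoints(np.array([[[u,v]]],float),K,d)[0,0]
    R=V[:3,:3];return -R.T@V[:3,3],R.T@np.array([p[0],p[1],1])
def at(cam,u,v,z):
    o,d=ray(cam,u,v);return o+d*(z-o[2])/d[2]
def proj(cam,P):
    c=r.get_calibration(cam);V=np.array(c["view"])
    return cv2.projectPoints(np.array(P,float).reshape(-1,3),cv2.Rodrigues(V[:3,:3])[0],V[:3,3],np.array(c["camera_matrix"]),np.array(c["dist_coeffs"]))[0][:,0]
def pic(cam,name,s=1.5):
    im=r.camera(cam);cv2.imwrite(f"pics/{name}.png",cv2.resize(im[:,:,::-1],None,fx=s,fy=s));return im
E
python3 - <<'E'
from h import *
for c in("scene","side","wrist"):
    pic(c,c+"0")
    for n in H:
        for q in r.tip_of(c,n)[:2]:
            if q["conf"]>.3:
                v,u=q["position"];u*=512;v*=384
                print(c,n,round(q["conf"],2),int(u),int(v),at(c,u,v,H[n]).round(3))
print(r.state()["ee_rot"],r.state()["t"])
E
```

```text
scene canister_mid 0.89 346 247 [0.624 0.234 0.045]
scene wide_tin_mid 0.71 242 243 [ 0.675 -0.003  0.03 ]
scene square_tin_mid 0.59 211 147 [ 0.433 -0.167  0.035]
scene oblong_box_mid 0.81 395 204 [0.466 0.335 0.032]
scene holder_small_round_seat 0.73 269 174 [0.454 0.003 0.004]
scene holder_square_seat 0.83 324 180 [0.428 0.149 0.004]
scene holder_oblong_seat 0.59 137 148 [ 0.477 -0.371  0.004]
scene pen_cup 0.73 292 219 [0.564 0.093 0.   ]
scene tape_roll 0.61 216 197 [ 0.56  -0.111  0.   ]
side canister_mid 0.77 202 272 [0.639 0.228 0.045]
side canister_mid 0.62 252 198 [ 0.55  -0.046  0.045]
side wide_tin_mid 0.95 202 209 [ 0.677 -0.014  0.03 ]
side wide_tin_mid 0.43 299 174 [ 0.431 -0.187  0.03 ]
side square_tin_mid 0.75 298 178 [ 0.433 -0.158  0.035]
side oblong_box_mid 0.71 283 319 [0.464 0.337 0.032]
side holder_small_round_seat 0.81 289 222 [ 0.456 -0.002  0.004]
side holder_small_round_seat 0.67 282 321 [0.466 0.318 0.004]
side holder_large_round_seat 0.93 225 173 [ 0.643 -0.227  0.004]
side holder_square_seat 0.88 298 264 [0.434 0.15  0.004]
side holder_square_seat 0.62 199 213 [ 0.691 -0.034  0.004]
side holder_oblong_seat 0.73 282 148 [ 0.481 -0.377  0.004]
side tape_roll 0.65 251 198 [ 0.559 -0.109  0.   ]
wrist holder_square_seat 0.83 106 381 [0.436 0.156 0.004]
[[-9.60282219e-01  2.79030569e-01 -3.56828945e-05]
 [ 2.79030571e-01  9.60282218e-01 -4.35686260e-05]
 [ 2.21086706e-05 -5.17947953e-05 -9.99999998e-01]] 1.65
```

View pics/scene0.png

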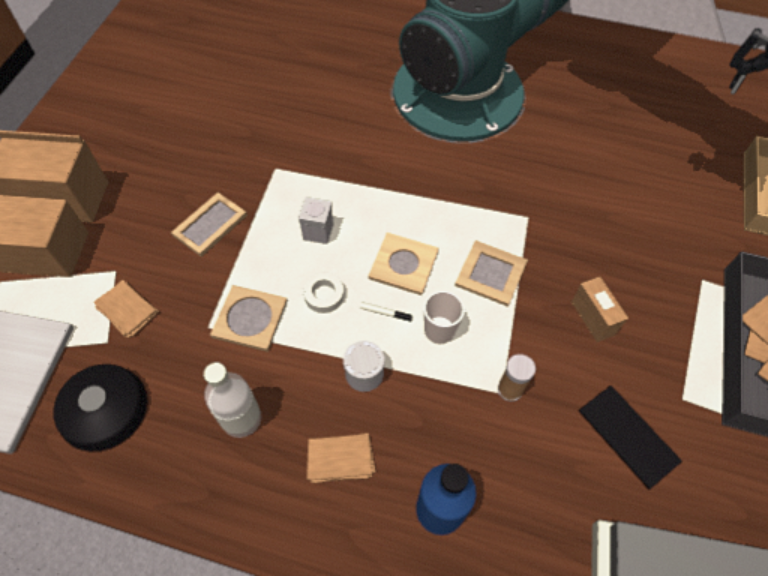

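View pics/side0.png

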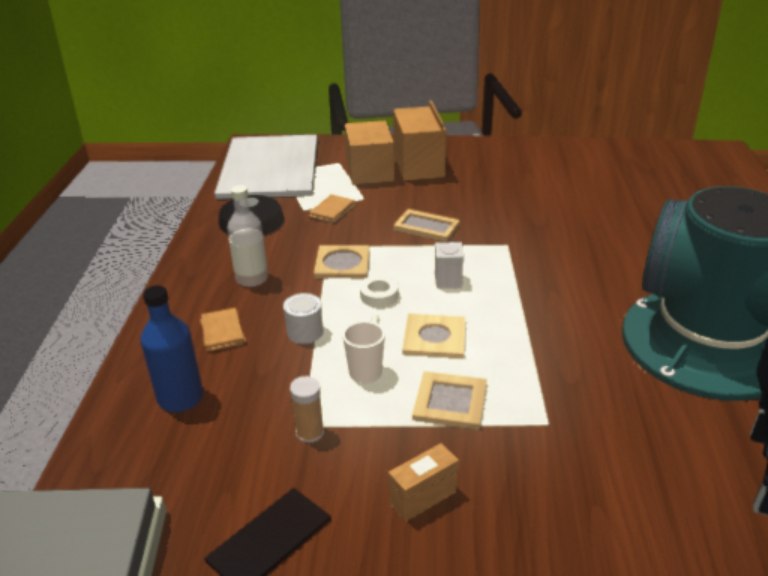

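The scene and side views agree. Canister at about (345,250) and wide tin at (242,243) in scene pixels, square tin (211,147), box (400,205). The holders, cup (295,212) and tape (216,197) show clearly too.

```bash
cat >> h.py <<'E'
def go(x,y,z,yaw=None):
    """shift (cm, tool axes) and turn (deg about tool z) to TCP x,y,z with closing line at yaw (deg, world)"""
    s=r.state();R=np.array(s["ee_rot"]);d=R.T@(np.array([x,y,z])-s["tcp_pos"])*100
    t=None
    if yaw is not None:
        cur=np.degrees(np.arctan2(R[1,1],R[0,1]));t=-((yaw-cur+90)%180-90)
    print("go",d.round(2),"turn z",t,"q6",np.round(s["joint_pos"][5],2),"t",s["t"])
E
python3 - <<'E'
from h import *
go(.632,.231,.20,90)
s=r.state();R=np.array(s["ee_rot"]);V=np.array(r.get_calibration("wrist")["view"])
print("cam in tool",R.T@(-V[:3,:3].T@V[:3,3]-s["tcp_pos"]),"axis in tool",(R.T@V[:3,:3].T).round(2))
print(r.get_calibration("wrist")["camera_matrix"],r.tip_extent)
print("bottle base",at("scene",162,287,0),at("side",167,188,0))
E
```

```text
go [-54.24 -12.68   4.82] turn z -16.2023546103442 q6 1.42 t 1.65
cam in tool [ 0.06955837 -0.00085484 -0.12500603] axis in tool [[ 0.   -0.96 -0.27]
 [ 1.    0.    0.  ]
 [-0.   -0.27  0.96]]
[[285.46242912   0.         256.03112354]
 [  0.         285.46242912 188.72120077]
 [  0.           0.           1.        ]] 0.017
bottle base [ 0.82110853 -0.15567521  0.        ] [ 0.8020624  -0.15206523  0.        ]
```

```bash
python3 -m creep '[[1,-54.2,-12.7,0,0,0,-16.2],[1,-54.2,-12.7,0,0,0,-16.2],[1,-54.2,-12.7,0,0,0,-16.2],[1,-54.2,-12.7,0,0,0,-16.2],[1,-54.2,-12.7,0,0,0,-16.2],[1,-54.2,-12.7,0,0,0,-16.2],[1,-54.2,-12.7,0,0,0,-16.2],[1,-54.2,-12.7,0,0,0,-16.2],[1,-54.2,-12.7,0,0,0,-16.2],[1,-54.2,-12.7,0,0,0,-16.2]]'
cat >> h.py <<'E'
def see(name,cam="wrist",shot=True):
    if shot: r.camera(cam)
    for q in r.tip_of(cam,name)[:2]:
        v,u=q["position"];u*=512;v*=384
        print(cam,name,round(q["conf"],2),int(u),int(v),at(cam,u,v,H[name]).round(4))
E
python3 - <<'E'
from h import *
pic("wrist","w1")
see("canister_mid",shot=False); go(.632,.231,.2,90)
E
```

```text
t: 2.9
tcp_pos: [0.6344, 0.2284, 0.2466]
ee_rot: [[-1.0, 0.004, -0.001], [0.004, 1.0, -0.001], [0.001, -0.001, -1.0]]
force: [-0.5, 0.4, -0.6]
opening: 0.0856
grasp_force: 0.0
wrist canister_mid 0.82 258 173 [0.6366 0.2332 0.045 ]
go [-0.03  0.04  4.77] turn z -0.05891613189628231 q6 0.23 t 3.0
```

View pics/w1.png

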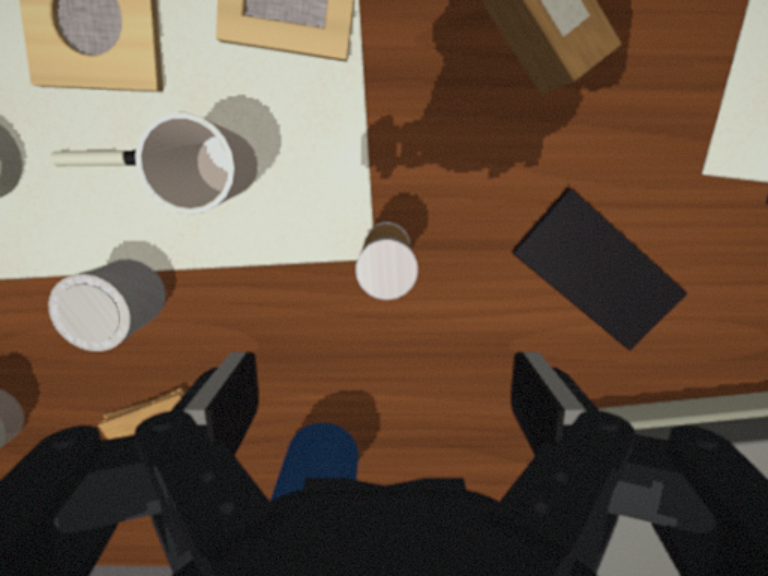

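The canister lid is centred at about (387,268) in the zoomed picture, which is (258,179) raw. The gripper is straddling it with nothing near.

Run:
```python
from h import *
p=at("wrist",258,178.7,.09);print("lid",p,"blue",at("scene",293,352,0))
go(p[0],p[1],.06,90)
```

```text
lid [0.63170628 0.23194649 0.09      ] blue [0.87389782 0.17046403 0.        ]
go [-0.02  0.13 18.77] turn z -0.05891613189628231 q6 0.23 t 3.0
```

```bash
python3 -m creep '[[1,-0.1,0.1,6,0,0,0],[1,-0.1,0.1,12,0,0,0],[1,-0.1,0.1,16,0,0,0],[1,-0.1,0.1,18.7,0,0,0],[1,-0.1,0.1,18.7,0,0,0],[0,-0.1,0.1,18.7,0,0,0],[0,-0.1,0.1,18.7,0,0,0],[0,-0.1,0.1,18.7,0,0,0],[0,-0.1,0.1,18.7,0,0,0],[0,-0.1,0.1,18.7,0,0,0]]'; python3 -m creep '[[0,0,0,0,0,0,0],[0,0,0,0,0,0,0],[0,0,0,-3,0,0,0],[0,0,0,-9,0,0,0],[0,0,0,-14,0,0,0],[0,0,0,-14,0,0,0]]'
python3 - <<'E'
from h import *
go(.455,0,.2,90)
E
```

```text
t: 4.25
tcp_pos: [0.6331, 0.232, 0.0624]
ee_rot: [[-1.0, 0.0, 0.002], [0.0, 1.0, 0.0], [-0.002, 0.0, -1.0]]
force: [-0.6, -0.5, 7.7]
opening: 0.0379
grasp_force: 59.0
t: 5.0
tcp_pos: [0.634, 0.2323, 0.2056]
ee_rot: [[-1.0, 0.0, 0.007], [0.0, 1.0, 0.002], [-0.007, 0.002, -1.0]]
force: [-0.1, 0.2, -2.2]
opening: 0.0379
grasp_force: 60.2
go [ 17.91 -23.23   0.4 ] turn z -0.004517555008348495 q6 0.23 t 5.0
```

```bash
python3 -m creep '[[0,4.4,-5.8,0,0,0,0],[0,8.8,-11.6,0,0,0,0],[0,13.4,-17.4,0,0,0,0],[0,17.9,-23.2,0,0,0,0],[0,17.9,-23.2,0,0,0,0],[0,17.9,-23.2,0,0,0,0],[0,17.9,-23.2,0,0,0,0],[0,17.9,-23.2,0,0,0,0]]'
python3 - <<'E'
from h import *
pic("wrist","w2")
see("holder_small_round_seat",shot=False);see("holder_square_seat",shot=False);see("canister_mid",shot=False); go(.455,0,.066,90)
E
```

```text
t: 6.0
tcp_pos: [0.454, 0.0006, 0.201]
ee_rot: [[-1.0, -0.001, -0.0], [-0.001, 1.0, 0.0], [0.0, 0.0, -1.0]]
force: [-0.6, -0.2, -1.3]
opening: 0.0378
grasp_force: 60.5
wrist holder_small_round_seat 0.62 256 169 [4.529e-01 1.000e-04 4.000e-03]
wrist holder_square_seat 0.69 395 152 [0.4323 0.1586 0.004 ]
wrist canister_mid 0.66 253 245 [ 0.5281 -0.0032  0.045 ]
go [-0.12 -0.04 13.51] turn z 0.04878120360166349 q6 -0.18 t 6.2
```

View pics/w2.png

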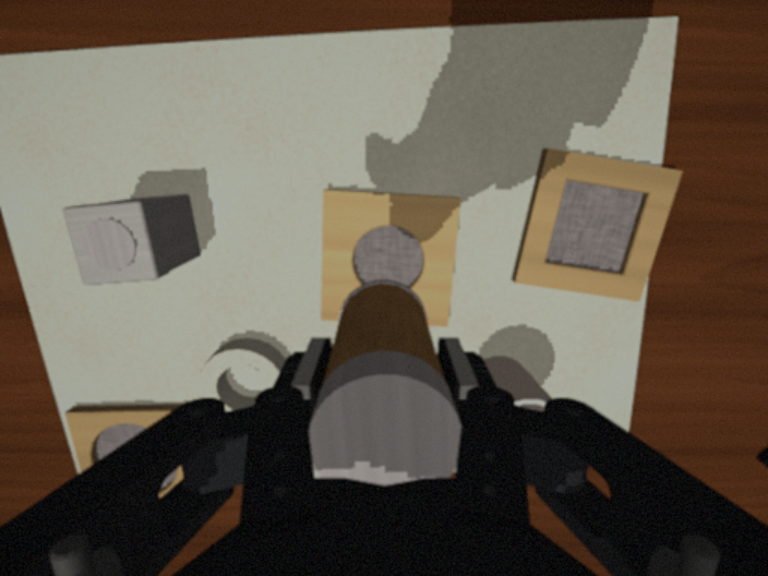

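The wrist view shows the small round holder around zoomed (388,258), the square holder around (598,225), and the square tin lid around (108,242).

Run:
```python
from h import *
def quad(n,pts,z):
    P=np.array([at("wrist",u/1.5,v/1.5,z)[:2] for u,v in pts]);e=np.roll(P,-1,0)-P
    print(n,P.mean(0).round(4),"len",np.linalg.norm(e,axis=1).round(3),"yaw",np.degrees(np.arctan2(e[:,1],e[:,0])).round(1))
quad("small",[(322,187),(460,198),(448,325),(321,322)],.012)
quad("sq",[(547,150),(682,170),(640,300),(514,280)],.012)
quad("sqrec",[(564,180),(648,192),(623,272),(546,262)],.004)
quad("sqtin",[(64,208),(132,200),(157,280),(85,284)],.07)
```

```text
small [0.456  0.0026] len [0.1   0.098 0.1   0.104] yaw [ 85.6  -2.6 -91.3 177.4]
sq [0.4305 0.1563] len [0.1   0.099 0.101 0.096] yaw [ 82.6  -8.4 -99.1 170.8]
sqrec [0.4316 0.1599] len [0.065 0.062 0.062 0.062] yaw [ 82.6  -8.7 -97.3 173.6]
sqtin [ 0.4323 -0.168 ] len [0.042 0.05  0.046 0.048] yaw [  96.2    9.2  -86.7 -175.3]
```

```bash
python3 -m creep '[[0,-0.1,0.1,5,0,0,0],[0,-0.1,0.1,10,0,0,0],[0,-0.1,0.1,12,0,0,0],[0,-0.1,0.1,13,0,0,0],[0,-0.1,0.1,13.4,0,0,0],[0,-0.1,0.1,13.4,0,0,0],[0,-0.1,0.1,13.4,0,0,0]]'
```

```text
t: 7.08
tcp_pos: [0.455, 0.0009, 0.0679]
ee_rot: [[-1.0, -0.0, 0.001], [-0.0, 1.0, -0.0], [-0.001, -0.0, -1.0]]
force: [-0.7, 0.3, -1.5]
opening: 0.0379
grasp_force: 60.5
```

```bash
python3 -m creep '[[0,0,0,0.1,0,0,0],[0,0,0,0.2,0,0,0],[0,0,0,0.2,0,0,0]]'
```

```text
t: 7.45
tcp_pos: [0.4551, 0.0008, 0.0663]
ee_rot: [[-1.0, 0.0, 0.002], [0.0, 1.0, -0.0], [-0.002, -0.0, -1.0]]
force: [-4.3, -0.4, 18.6]
opening: 0.0381
grasp_force: 62.3
```

Contact made, so release, rise and head for the wide tin.

```bash
python3 -m creep '[[1,0,0,0,0,0,0],[1,0,0,0,0,0,0],[1,0,0,0,0,0,0],[1,0,0,-2,0,0,0],[1,0,0,-8,0,0,0],[1,0,0,-14,0,0,0],[1,0,0,-17,0,0,0],[1,0,0,-17,0,0,0]]'
python3 - <<'E'
from h import *
pic("wrist","w3");see("canister_mid",shot=False)
go(.66,-.008,.235,90)
E
```

```text
t: 8.45
tcp_pos: [0.4555, 0.0008, 0.2371]
ee_rot: [[-1.0, 0.0, 0.004], [0.0, 1.0, -0.001], [-0.004, -0.001, -1.0]]
force: [-0.5, 0.1, -0.5]
opening: 0.0855
grasp_force: 0.0
wrist canister_mid 0.84 255 174 [ 0.4578 -0.0007  0.045 ]
go [-20.57  -0.9   -0.05] turn z -0.004092733189921205 q6 -0.18 t 8.55
```

View pics/w3.png

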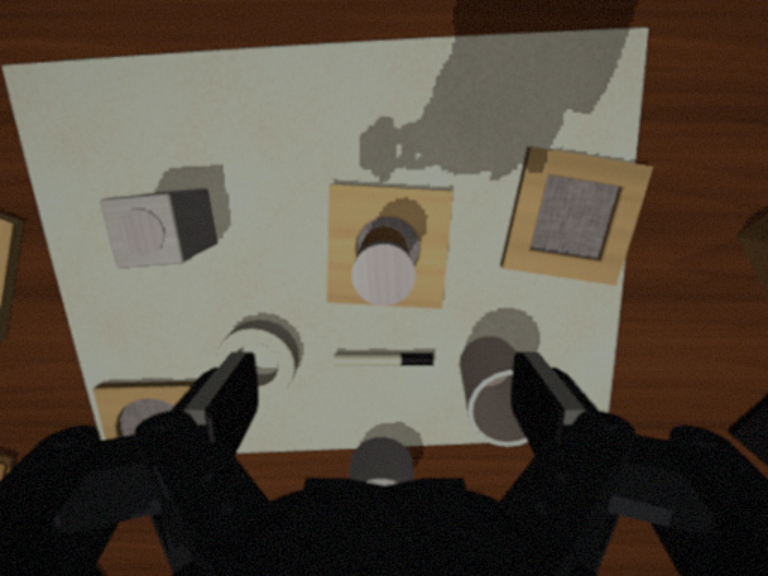

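The canister stands inside the small recess, with its lid at zoomed (383,274) and felt visible round its foot.

```bash
python3 -m creep '[[1,-5,-0.3,0,0,0,0],[1,-10,-0.6,0,0,0,0],[1,-15.5,-0.9,0,0,0,0],[1,-20.6,-0.9,0,0,0,0],[1,-20.6,-0.9,0,0,0,0],[1,-20.6,-0.9,0,0,0,0]]'
python3 - <<'E'
from h import *
pic("wrist","w4")
for n in("wide_tin_mid","holder_large_round_seat","pen_cup","tape_roll"):see(n,shot=False)
E
```

```text
t: 9.3
tcp_pos: [0.6598, -0.008, 0.2338]
ee_rot: [[-1.0, -0.0, -0.003], [-0.0, 1.0, 0.0], [0.003, 0.0, -1.0]]
force: [-0.2, -0.4, 0.2]
opening: 0.0856
grasp_force: 0.0
wrist wide_tin_mid 0.85 255 184 [ 0.6786 -0.0092  0.03  ]
wrist holder_large_round_seat 0.91 89 146 [ 0.6369 -0.2172  0.004 ]
wrist holder_large_round_seat 0.71 342 87 [0.5668 0.0939 0.004 ]
wrist tape_roll 0.72 166 83 [ 0.5625 -0.1153  0.    ]
```

View pics/w4.png

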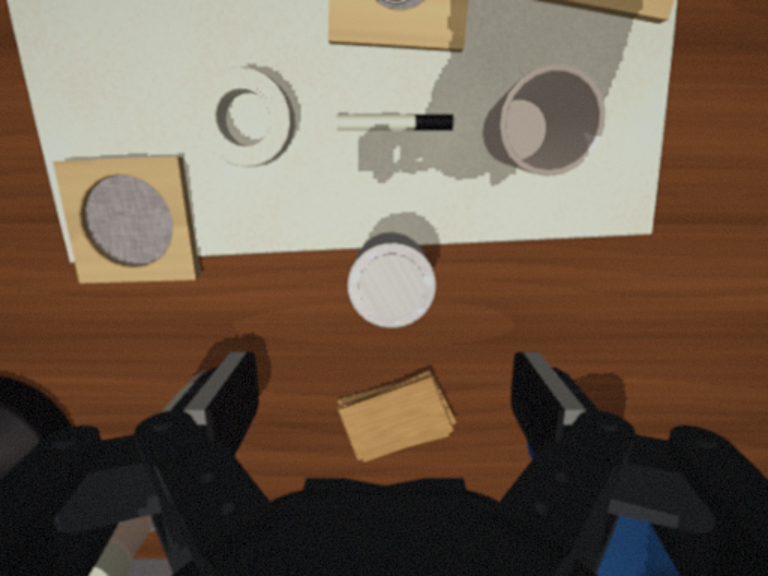

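The wide tin lid is centred at zoomed (392,284) and the large round holder's recess at (128,220). Cup and tape are untouched.

```bash
cat >> h.py <<'E'
def quad(n,pts,z):
    P=np.array([at("wrist",u/1.5,v/1.5,z)[:2] for u,v in pts]);e=np.roll(P,-1,0)-P
    print(n,P.mean(0).round(4),"len",np.linalg.norm(e,axis=1).round(3),"yaw",np.degrees(np.arctan2(e[:,1],e[:,0])).round(1))
E
python3 - <<'E'
from h import *
p=at("wrist",392/1.5,284/1.5,.06);print(p)
quad("large",[(55,159),(182,155),(198,278),(78,283)],.012)
print(at("wrist",128/1.5,220/1.5,.01))
go(p[0],p[1],.04,90)
E
```

```text
[ 0.67652856 -0.00287091  0.06      ]
large [ 0.6369 -0.2184] len [0.102 0.1   0.104 0.102] yaw [ 91.3   0.6 -87.5 179.4]
[ 0.63624729 -0.21957886  0.01      ]
go [-1.66  0.52 19.58] turn z -0.005131748881311182 q6 -0.14 t 9.55
```

```bash
python3 -m creep '[[1,-1.7,0.4,6,0,0,0],[1,-1.7,0.4,11.5,0,0,0],[1,-1.7,0.4,15,0,0,0],[1,-1.7,0.4,17.5,0,0,0],[1,-1.7,0.4,19.6,0,0,0],[1,-1.7,0.4,19.6,0,0,0],[0,-1.7,0.4,19.6,0,0,0],[0,-1.7,0.4,19.6,0,0,0],[0,-1.7,0.4,19.6,0,0,0],[0,-1.7,0.4,19.6,0,0,0]]'; python3 -m creep '[[0,0,0,0,0,0,0],[0,0,0,-2,0,0,0],[0,0,0,-7,0,0,0],[0,0,0,-12,0,0,0],[0,0,0,-14,0,0,0],[0,0,0,-14,0,0,0]]'
python3 - <<'E'
from h import *
go(.637,-.22,.18,90)
E
```

```text
t: 10.8
tcp_pos: [0.6782, -0.0041, 0.0411]
ee_rot: [[-1.0, 0.0, 0.002], [0.0, 1.0, -0.0], [-0.002, -0.0, -1.0]]
force: [-1.0, -0.4, 7.2]
opening: 0.0605
grasp_force: 65.7
t: 11.55
tcp_pos: [0.6782, -0.0041, 0.1813]
ee_rot: [[-1.0, 0.0, 0.004], [0.0, 1.0, -0.0], [-0.004, -0.0, -1.0]]
force: [-0.2, 0.2, -2.6]
opening: 0.0605
grasp_force: 66.3
go [  4.12 -21.59   0.13] turn z -0.0032488098322431824 q6 -0.13 t 11.55
```

```bash
python3 -m creep '[[0,1,-5.4,0,0,0,0],[0,2,-11,0,0,0,0],[0,3,-16.5,0,0,0,0],[0,4.1,-21.6,0,0,0,0],[0,4.1,-21.6,0,0,0,0],[0,4.1,-21.6,0,0,0,0],[0,4.1,-21.6,0,0,0,0]]'
python3 - <<'E'
from h import *
pic("wrist","w5")
see("holder_large_round_seat",shot=False);see("wide_tin_mid",shot=False)
go(.637,-.22,.045,90)
E
```

```text
t: 12.42
tcp_pos: [0.6366, -0.2188, 0.1789]
ee_rot: [[-1.0, -0.001, -0.001], [-0.001, 1.0, 0.0], [0.001, 0.0, -1.0]]
force: [0.9, -0.2, -2.7]
opening: 0.0605
grasp_force: 66.5
wrist holder_large_round_seat 0.63 254 172 [ 0.6342 -0.2213  0.004 ]
go [-0.03 -0.09 13.42] turn z 0.06594966594359164 q6 -0.45 t 12.575
```

View pics/w5.png

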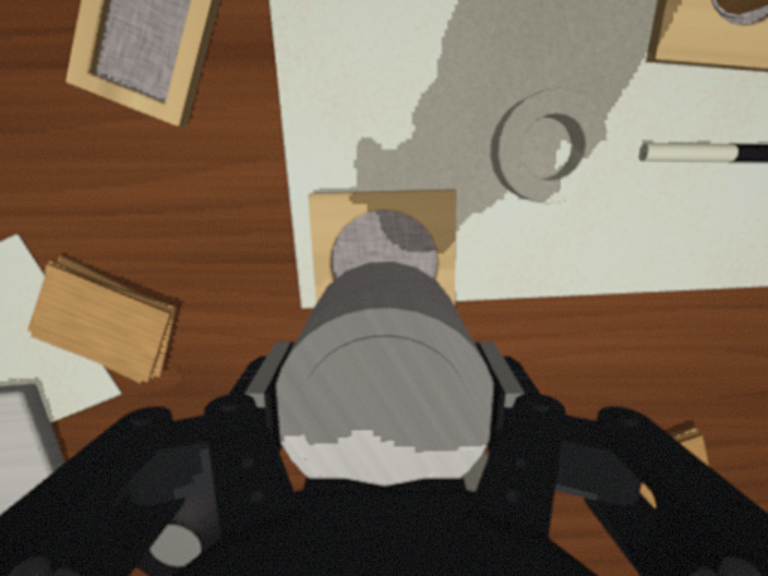

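The large recess lies straight below the held tin: plate far corners at zoomed (309,193) and (456,190), recess widest from 332 to 438.

Run:
```python
from h import *
f=lambda u,v,z:print(at("wrist",u/1.5,v/1.5,z).round(4))
f(309,193,.012);f(456,190,.012);f(385,208,.012);f(332,255,.012);f(438,255,.012)
for x in(90,210):pass
quad("oblrec near edge",[(90,76),(165,101)],.004);quad("oblplate near",[(67,80),(181,125)],.012)
```

```text
[ 0.5875 -0.2702  0.012 ]
[ 0.5853 -0.1717  0.012 ]
[ 0.5974 -0.2192  0.012 ]
[ 0.6299 -0.256   0.012 ]
[ 0.6298 -0.1822  0.012 ]
oblrec near edge [ 0.5209 -0.3872] len [0.05 0.05] yaw [  71.8 -108.2]
oblplate near [ 0.5305 -0.3861] len [0.075 0.075] yaw [  68.5 -111.5]
```

```bash
python3 -m creep '[[0,0.1,-0.1,5,0,0,0],[0,0.1,-0.1,10,0,0,0],[0,0.1,-0.1,12,0,0,0],[0,0.1,-0.1,13.1,0,0,0],[0,0.1,-0.1,13.4,0,0,0],[0,0.1,-0.1,13.5,0,0,0],[0,0.1,-0.1,13.5,0,0,0]]'
```

```text
t: 13.45
tcp_pos: [0.636, -0.2212, 0.0452]
ee_rot: [[-1.0, -0.0, 0.001], [-0.0, 1.0, -0.001], [-0.001, -0.001, -1.0]]
force: [0.3, 0.4, -0.1]
opening: 0.0608
grasp_force: 66.7
```

```bash
python3 -m creep '[[0,0,0,0.1,0,0,0],[0,0,0,0.1,0,0,0],[1,0,0,0.1,0,0,0],[1,0,0,0.1,0,0,0],[1,0,0,0.1,0,0,0],[1,0,0,-2,0,0,0],[1,0,0,-8,0,0,0],[1,0,0,-14,0,0,0],[1,0,0,-19,0,0,0],[1,0,0,-19,0,0,0]]'
python3 - <<'E'
from h import *
pic("wrist","w6");see("wide_tin_mid",shot=False)
go(.42,-.166,.235,90)
E
```

```text
t: 14.7
tcp_pos: [0.6368, -0.2217, 0.2382]
ee_rot: [[-1.0, 0.0, 0.006], [0.0, 1.0, -0.003], [-0.006, -0.003, -1.0]]
force: [0.3, -0.1, -0.6]
opening: 0.0855
grasp_force: 0.0
wrist wide_tin_mid 0.93 256 167 [ 0.6336 -0.2218  0.03  ]
go [21.56  5.51 -0.11] turn z -0.0031280646438318627 q6 -0.46 t 14.8
```

View pics/w6.png

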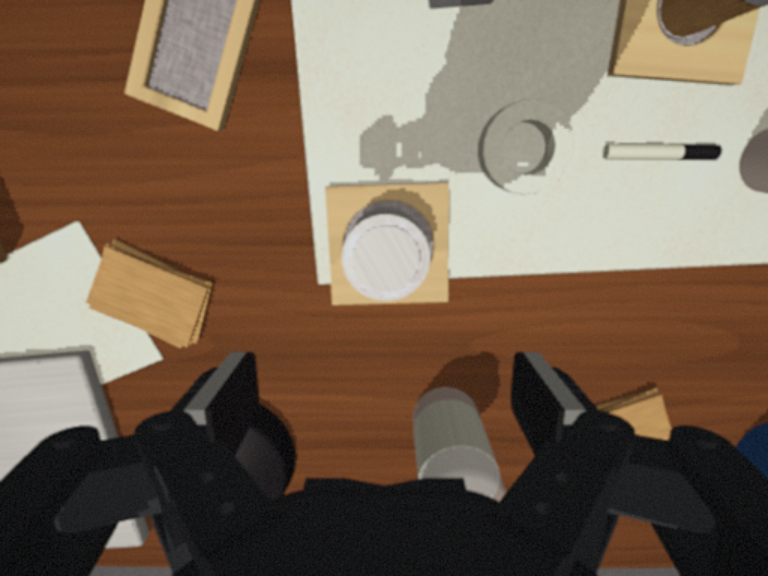

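The wide tin sits in its recess, with its lid at zoomed (387,256) and the plate around it. Next is the square tin.

```bash
python3 -m creep '[[1,5.4,1.4,0,0,0,0],[1,11,2.8,0,0,0,0],[1,16.5,4,0,0,0,0],[1,21.5,5.5,0,0,0,0],[1,21.5,5.5,0,0,0,0],[1,21.5,5.5,0,0,0,0]]'
python3 - <<'E'
from h import *
pic("wrist","w7");see("square_tin_mid",shot=False);see("holder_oblong_seat",shot=False)
E
```

```text
t: 15.55
tcp_pos: [0.4205, -0.1661, 0.2336]
ee_rot: [[-1.0, 0.0, -0.001], [0.0, 1.0, 0.0], [0.001, 0.0, -1.0]]
force: [-0.8, 0.0, -0.0]
opening: 0.0852
grasp_force: 0.0
wrist holder_oblong_seat 0.63 109 205 [ 0.4749 -0.3609  0.004 ]
```

View pics/w7.png

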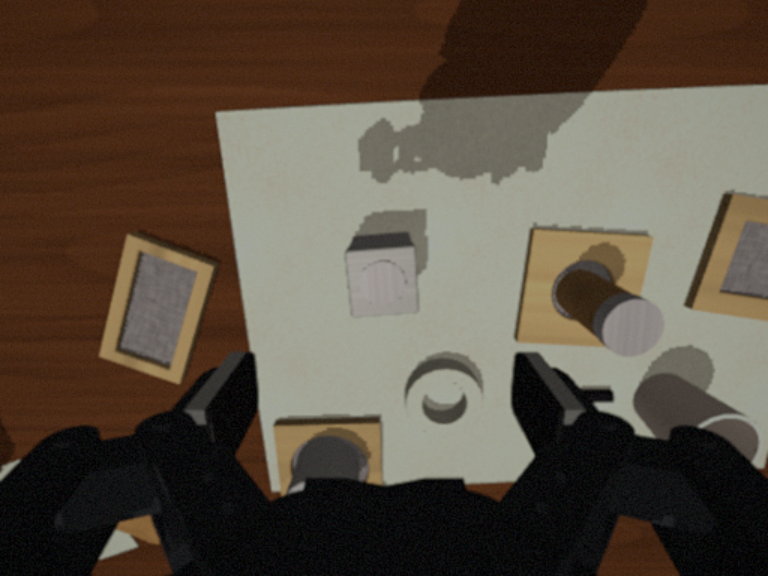

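The square tin lid spans zoomed corners (345,252), (413,245), (419,312) and (351,318). The oblong holder's plate corners are (128,234), (218,263), (181,383) and (99,355).

Run:
```python
from h import *
quad("tin",[(345,252),(413,245),(419,312),(351,318)],.07)
quad("obl",[(128,234),(218,263),(181,383),(99,355)],.012)
quad("oblrec",[(140,249),(202,270),(168,369),(117,347)],.004)
go(.433,-.166,.045,94.5)
```

```text
tin [ 0.4331 -0.1683] len [0.047 0.049 0.049 0.048] yaw [  96.     6.2  -84.6 -176.3]
obl [ 0.4756 -0.3635] len [0.076 0.121 0.075 0.117] yaw [  71.2  -22.3 -111.3  157.9]
oblrec [ 0.4776 -0.3676] len [0.054 0.103 0.049 0.097] yaw [  70.2  -24.4 -116.5  158.7]
go [-1.19  0.02 18.87] turn z -4.488428876879752 q6 -0.56 t 15.7
```

```bash
python3 -m creep '[[1,-1.2,-0.1,5,0,0,-5],[1,-1.2,-0.1,10.5,0,0,-5],[1,-1.2,-0.1,14.5,0,0,-5],[1,-1.2,-0.1,17,0,0,-5],[1,-1.2,-0.1,18.8,0,0,-5],[1,-1.2,-0.1,18.8,0,0,-5],[0,-1.2,-0.1,18.8,0,0,-5],[0,-1.2,-0.1,18.8,0,0,-5],[0,-1.2,-0.1,18.8,0,0,-5],[0,-1.2,-0.1,18.8,0,0,-5]]'; python3 -m creep '[[0,0,0,0,0,0,0],[0,0,0,0,0,0,0],[0,0,0,-2,0,0,0],[0,0,0,-7,0,0,0],[0,0,0,-13,0,0,0],[0,0,0,-16,0,0,0],[0,0,0,-16,0,0,0]]'
python3 - <<'E'
from h import *
go(.431,.155,.206,82)
E
```

```text
t: 16.95
tcp_pos: [0.433, -0.1673, 0.0471]
ee_rot: [[-0.996, -0.087, 0.001], [-0.087, 0.996, -0.001], [-0.001, -0.001, -1.0]]
force: [-1.3, 0.6, 5.7]
opening: 0.0475
grasp_force: 61.4
t: 17.82
tcp_pos: [0.4334, -0.1675, 0.2082]
ee_rot: [[-0.996, -0.087, 0.004], [-0.087, 0.996, -0.002], [-0.003, -0.002, -1.0]]
force: [-0.1, 0.0, -3.7]
opening: 0.0471
grasp_force: 63.3
go [-2.57 32.15  0.15] turn z 12.997309154772097 q6 -0.63 t 17.825
```

```bash
python3 -m creep '[[0,-0.4,5.5,0,0,0,2],[0,-0.9,11,0,0,0,4.5],[0,-1.3,16.5,0,0,0,7],[0,-1.7,22,0,0,0,9],[0,-2.2,27.5,0,0,0,11],[0,-2.6,32.1,0,0,0,13],[0,-2.6,32.1,0,0,0,13],[0,-2.6,32.1,0,0,0,13],[0,-2.6,32.1,0,0,0,13]]'
python3 - <<'E'
from h import *
pic("wrist","w8");see("holder_square_seat",shot=False)
go(.431,.155,.051,82)
E
```

```text
t: 18.95
tcp_pos: [0.4303, 0.1541, 0.2058]
ee_rot: [[-0.99, 0.14, -0.001], [0.14, 0.99, -0.0], [0.001, -0.0, -1.0]]
force: [-0.6, -0.2, -3.0]
opening: 0.0471
grasp_force: 64.1
wrist holder_square_seat 0.74 258 172 [0.4346 0.1558 0.004 ]
go [-0.04  0.09 15.51] turn z -0.08674266124354801 q6 0.31 t 19.05
```

View pics/w8.png

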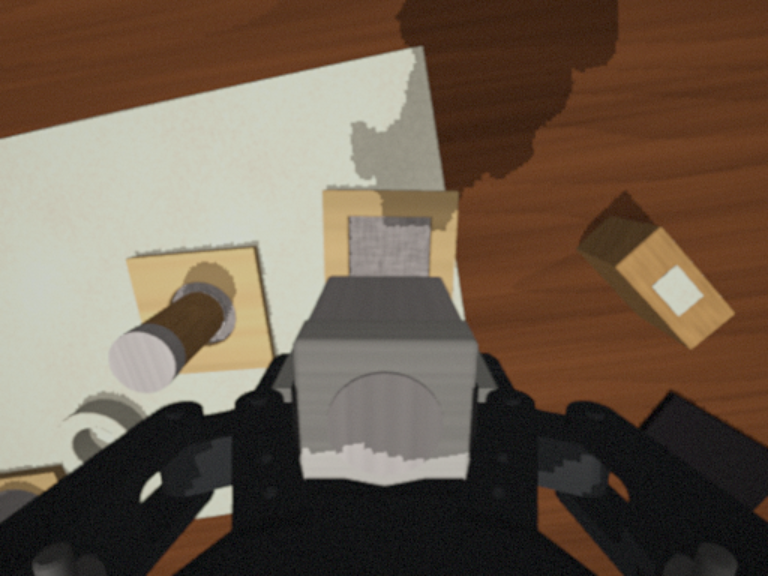

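Tin and square recess are aligned in yaw. Plate far corners are at zoomed (323,190) and (459,192), felt from 348 to 432. The box lid corners are (616,266), (660,227), (735,314) and (690,349).

Run:
```python
from h import *
s=r.state();R=np.array(s["ee_rot"]);
for u,v,z in((323,190,.012),(459,192,.012),(348,218,.004),(432,218,.004),(385.5,480,.0)):print((R.T@(at("wrist",u/1.5,v/1.5,z)-s["tcp_pos"])*100).round(2))
quad("box",[(616,266),(660,227),(735,314),(690,349)],.064)
```

```text
[ 4.94 -4.54 19.41]
[ 4.81  5.41 19.41]
[ 2.8  -2.82 20.21]
[ 2.81  3.58 20.21]
[-21.5    0.09  20.61]
box [0.4687 0.3423] len [0.035 0.085 0.036 0.084] yaw [ 128.    38.6  -53.5 -142.2]
```

```bash
python3 -m creep '[[0,-0.1,0.4,5,0,0,0],[0,-0.1,0.4,10,0,0,0],[0,-0.1,0.4,13.5,0,0,0],[0,-0.1,0.4,15,0,0,0],[0,-0.1,0.4,15.3,0,0,0],[0,-0.1,0.4,15.4,0,0,0],[0,-0.1,0.4,15.5,0,0,0],[0,-0.1,0.4,15.5,0,0,0]]'
```

```text
t: 20.05
tcp_pos: [0.4323, 0.1588, 0.0517]
ee_rot: [[-0.99, 0.139, 0.001], [0.139, 0.99, 0.0], [-0.001, 0.0, -1.0]]
force: [-0.3, -0.2, -2.5]
opening: 0.0473
grasp_force: 63.8
```

```bash
python3 -m creep '[[0,0,0,0.1,0,0,0],[0,0,0,0.15,0,0,0],[0,0,0,0.15,0,0,0]]'
```

```text
t: 20.42
tcp_pos: [0.4323, 0.1589, 0.0511]
ee_rot: [[-0.99, 0.139, 0.002], [0.139, 0.99, 0.0], [-0.002, 0.0, -1.0]]
force: [-7.3, -2.0, 24.4]
opening: 0.0474
grasp_force: 67.2
```

```bash
python3 -m creep '[[1,0,0,0,0,0,0],[1,0,0,0,0,0,0],[1,0,0,0,0,0,0],[1,0,0,-2,0,0,0],[1,0,0,-8,0,0,0],[1,0,0,-14,0,0,0],[1,0,0,-18.5,0,0,0],[1,0,0,-18.5,0,0,0]]'
python3 - <<'E'
from h import *
pic("wrist","w9");see("square_tin_mid",shot=False);see("oblong_box_mid",shot=False)
go(.46,.338,.235,129)
E
```

```text
t: 21.42
tcp_pos: [0.4334, 0.1591, 0.2376]
ee_rot: [[-0.99, 0.139, 0.005], [0.139, 0.99, 0.001], [-0.005, 0.002, -1.0]]
force: [-0.1, -1.1, 0.0]
opening: 0.0856
grasp_force: 0.0
wrist square_tin_mid 0.61 143 195 [0.444  0.0202 0.035 ]
wrist oblong_box_mid 0.62 407 176 [0.4647 0.3343 0.032 ]
wrist oblong_box_mid 0.33 121 209 [ 0.4582 -0.0122  0.032 ]
go [-0.32 18.14 -0.12] turn z -47.003966996690735 q6 0.31 t 21.575
```

View pics/w9.png

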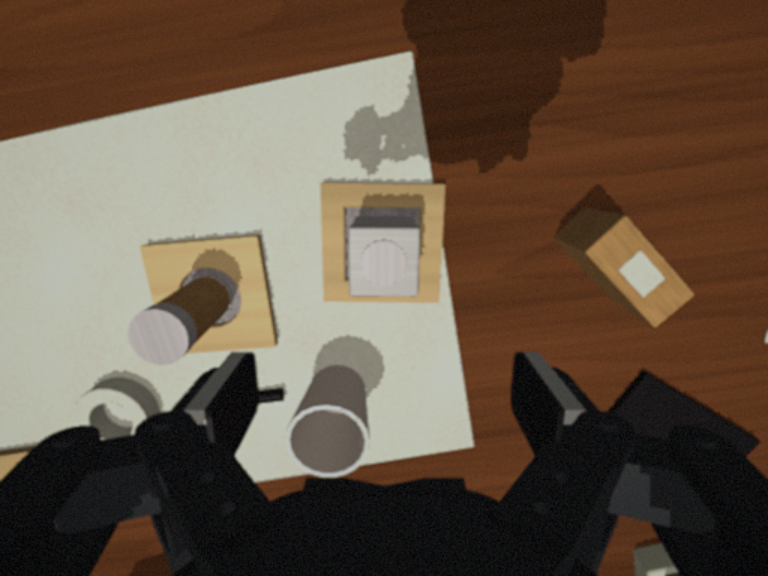

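The square tin stands in its recess, lid at zoomed (384,261) with felt all round. The box lid corners are (586,252), (625,216), (693,294) and (655,327).

```bash
python3 - <<'E'
from h import *
quad("box",[(586,252),(625,216),(693,294),(655,327)],.064)
E
python3 -m creep '[[1,-0.1,3,0,0,0,-8],[1,-0.1,6.5,0,0,0,-17],[1,-0.2,10.5,0,0,0,-26],[1,-0.3,14.5,0,0,0,-35],[1,-0.3,18.2,0,0,0,-44],[1,-0.3,18.2,0,0,0,-47],[1,-0.3,18.2,0,0,0,-47],[1,-0.3,18.2,0,0,0,-47]]'
python3 - <<'E'
from h import *
pic("wrist","w10")
see("oblong_box_mid",shot=False)
E
```

```text
box [0.4638 0.3391] len [0.035 0.082 0.035 0.082] yaw [ 128.7   38.3  -50.6 -141.7]
t: 22.58
tcp_pos: [0.4601, 0.3382, 0.2341]
ee_rot: [[-0.778, -0.628, -0.001], [-0.628, 0.778, -0.001], [0.001, 0.0, -1.0]]
force: [0.8, -0.7, 0.6]
opening: 0.0855
grasp_force: 0.0
wrist oblong_box_mid 0.6 251 176 [0.4702 0.3393 0.032 ]
```

View pics/w10.png

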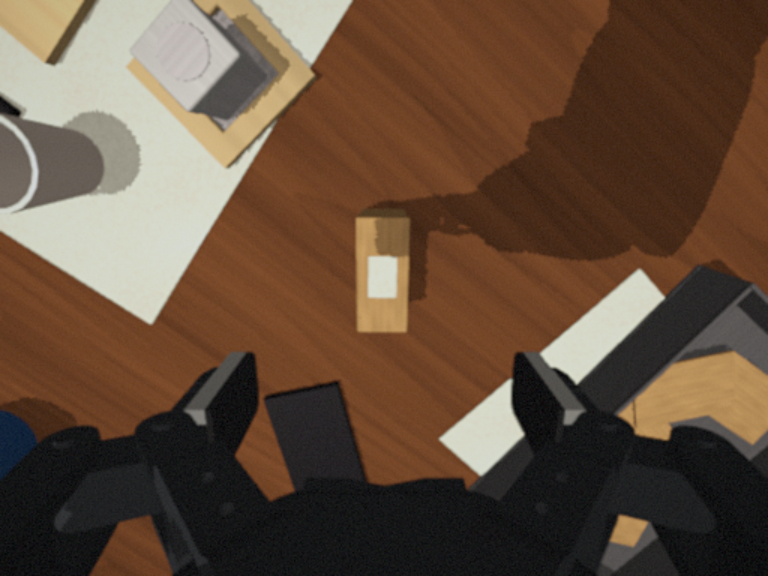

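The box is aligned with the gripper, lid corners at zoomed (356,217), (411,217), (407,331) and (357,331).

Run:
```python
from h import *
quad("box",[(356,217),(411,217),(407,331),(357,331)],.064)
go(.464,.338,.042,128.6)
```

```text
box [0.4679 0.3428] len [0.038 0.084 0.037 0.084] yaw [ 129.    37.9  -51.  -141.6]
go [-0.29 -0.25 19.26] turn z 0.3124897917190026 q6 -0.19 t 22.675
```

```bash
python3 -m creep '[[1,-0.6,-0.2,5.5,0,0,0],[1,-0.6,-0.2,11,0,0,0],[1,-0.6,-0.2,15,0,0,0],[1,-0.6,-0.2,17.5,0,0,0],[1,-0.6,-0.2,19.1,0,0,0],[1,-0.6,-0.2,19.1,0,0,0],[0,-0.6,-0.2,19.1,0,0,0],[0,-0.6,-0.2,19.1,0,0,0],[0,-0.6,-0.2,19.1,0,0,0],[0,-0.6,-0.2,19.1,0,0,0]]'; python3 -m creep '[[0,0,0,0,0,0,0],[0,0,0,0,0,0,0],[0,0,0,-2,0,0,0],[0,0,0,-7,0,0,0],[0,0,0,-13,0,0,0],[0,0,0,-18,0,0,0],[0,0,0,-18,0,0,0]]'
python3 - <<'E'
from h import *
go(.45,0,.22,90);go(.476,-.365,.22,69)
E
```

```text
t: 23.92
tcp_pos: [0.4665, 0.341, 0.0445]
ee_rot: [[-0.777, -0.629, 0.001], [-0.629, 0.777, 0.0], [-0.001, -0.0, -1.0]]
force: [-1.5, -0.8, 7.1]
opening: 0.0354
grasp_force: 60.4
t: 24.8
tcp_pos: [0.4675, 0.3415, 0.2274]
ee_rot: [[-0.777, -0.629, 0.005], [-0.629, 0.777, 0.003], [-0.006, -0.001, -1.0]]
force: [-0.0, -0.0, -3.3]
opening: 0.0351
grasp_force: 60.6
go [ 22.85 -25.44   0.63] turn z 38.998907858365044 q6 -0.19 t 24.8
go [ 43.8  -55.45   0.54] turn z 59.998907858365044 q6 -0.19 t 24.8
```

```bash
python3 -m creep '[[0,2.6,-3.3,0,0,0,3],[0,6,-7.5,0,0,0,7],[0,9.5,-12,0,0,0,12],[0,13,-16.4,0,0,0,17],[0,16.6,-21,0,0,0,22],[0,20.2,-25.6,0,0,0,27],[0,23.8,-30,0,0,0,32],[0,27.3,-34.6,0,0,0,37],[0,31,-39.2,0,0,0,42],[0,34.5,-43.7,0,0,0,47]]'
python3 - <<'E'
from h import *
go(.476,-.365,.22,69)
E
```

```text
t: 26.05
tcp_pos: [0.4723, -0.2176, 0.2227]
ee_rot: [[-0.99, 0.142, -0.001], [0.142, 0.99, 0.001], [0.001, 0.001, -1.0]]
force: [1.4, 0.6, -2.7]
opening: 0.0353
grasp_force: 60.4
go [ -2.46 -14.54   0.26] turn z 12.80996055223153 q6 -0.45 t 26.05
```

```bash
python3 -m creep '[[0,-1,-5,0,0,0,5],[0,-2,-10,0,0,0,10],[0,-2.4,-14.2,0,0,0,12.8],[0,-2.4,-14.2,0,0,0,12.8],[0,-2.4,-14.2,0,0,0,12.8],[0,-2.4,-14.2,0,0,0,12.8]]'
python3 - <<'E'
from h import *
pic("wrist","w11");see("holder_oblong_seat",shot=False)
go(.476,-.365,.0485,69)
E
```

```text
t: 26.8
tcp_pos: [0.4771, -0.3588, 0.2236]
ee_rot: [[-0.935, 0.354, -0.0], [0.354, 0.935, 0.0], [0.0, 0.0, -1.0]]
force: [0.6, 0.1, -1.6]
opening: 0.0355
grasp_force: 60.8
wrist holder_oblong_seat 0.97 252 168 [ 0.4785 -0.3648  0.004 ]
go [-0.1  -0.61 17.54] turn z 0.26390783295107667 q6 -0.42 t 26.9
```

View pics/w11.png

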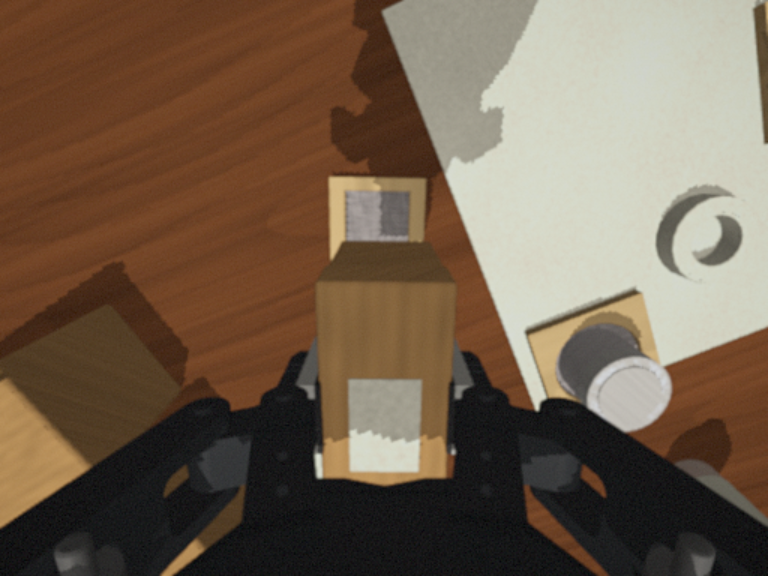

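The oblong recess lies straight below and aligned: plate far corners at zoomed (330,177) and (428,178), felt 345 to 411. A cardboard box stands at lower left with its foot near (183,385), so I'll check clearance to it.

Run:
```python
from h import *
s=r.state();R=np.array(s["ee_rot"]);
for u,v,z in((330,177,.012),(428,178,.012),(345,191,.004),(411,191,.004),(183,385,.0),(107,307,0),(95,470,.08),(95,470,.12)):print((R.T@(at("wrist",u/1.5,v/1.5,z)-s["tcp_pos"])*100).round(2))
```

```text
[ 5.79 -4.21 21.19]
[ 5.72  3.29 21.19]
[ 4.68 -3.16 21.99]
[ 4.69  2.06 21.99]
[-12.69 -18.44  22.39]
[ -5.17 -24.12  22.39]
[-15.44 -21.93  14.39]
[-12.11 -18.68  10.39]
```

```bash
python3 - <<'E'
from h import *
s=r.state();R=np.array(s["ee_rot"]);
for u,v,z in((318,282,.243),(455,282,.243),(345,242,.179),(426,242,.179)):print((R.T@(at("wrist",u/1.5,v/1.5,z)-s["tcp_pos"])*100).round(2))
E
python3 -m creep '[[0,-0.2,-0.5,5,0,0,0],[0,-0.2,-0.5,10,0,0,0],[0,-0.2,-0.5,14,0,0,0],[0,-0.2,-0.5,15,0,0,0],[0,-0.2,-0.5,15,0,0,0]]'
```

```text
[ 3.96 -1.78 -1.91]
[ 3.96  1.74 -1.91]
[ 3.82 -1.65  4.49]
[3.83 1.61 4.49]
t: 27.52
tcp_pos: [0.4775, -0.3651, 0.0745]
ee_rot: [[-0.935, 0.355, 0.0], [0.355, 0.935, -0.0], [-0.0, -0.0, -1.0]]
force: [-0.0, -0.2, -0.9]
opening: 0.0353
grasp_force: 60.6
```

```bash
python3 -m creep '[[0,0.2,0,1,0,0,0],[0,0.2,0,2,0,0,0],[0,0.2,0,2.4,0,0,0],[0,0.2,0,2.6,0,0,0],[0,0.2,0,2.65,0,0,0],[0,0.2,0,2.65,0,0,0]]'
```

```text
t: 28.28
tcp_pos: [0.4752, -0.3644, 0.0485]
ee_rot: [[-0.935, 0.355, 0.0], [0.355, 0.935, -0.0], [-0.0, -0.0, -1.0]]
force: [-5.8, 5.7, 16.8]
opening: 0.0351
grasp_force: 63.2
```

```bash
python3 -m creep '[[1,0,0,0,0,0,0],[1,0,0,0,0,0,0],[1,0,0,0,0,0,0],[1,0,0,-2,0,0,0],[1,0,0,-8,0,0,0],[1,0,0,-14,0,0,0],[1,0,0,-18.5,0,0,0],[1,0,0,-18.5,0,0,0]]'
python3 - <<'E'
from h import *
a=pic("wrist","w12");b=pic("scene","s12")
im=np.hstack([a[:,60:460],b[80:300,100:460].repeat(1,0).copy().__class__(0) if False else cv2.resize(b[90:300,100:440],(400,384))])
cv2.imwrite("pics/f.png",im[:,:,::-1])
for n in list(H):see(n,"scene",False)
E
```

```text
t: 29.28
tcp_pos: [0.4763, -0.3655, 0.2355]
ee_rot: [[-0.935, 0.355, 0.004], [0.355, 0.935, -0.004], [-0.005, -0.002, -1.0]]
force: [0.8, -0.6, -0.8]
opening: 0.0853
grasp_force: 0.0
scene canister_mid 0.62 268 161 [ 0.4415 -0.0047  0.045 ]
scene wide_tin_mid 0.91 162 204 [ 0.6316 -0.2267  0.03  ]
scene square_tin_mid 0.66 330 175 [0.4315 0.1606 0.035 ]
scene oblong_box_mid 0.92 134 143 [ 0.4778 -0.3738  0.032 ]
scene holder_small_round_seat 0.56 270 174 [0.4521 0.0057 0.004 ]
scene holder_large_round_seat 0.94 167 211 [ 0.6366 -0.2171  0.004 ]
scene holder_large_round_seat 0.62 327 174 [0.4095 0.155  0.004 ]
scene holder_square_seat 0.89 326 178 [0.4223 0.1534 0.004 ]
scene holder_square_seat 0.64 269 166 [ 0.4268 -0.0045  0.004 ]
scene holder_oblong_seat 0.82 138 148 [ 0.4759 -0.3689  0.004 ]
scene pen_cup 0.79 293 220 [0.5664 0.0967 0.    ]
scene pen_cup 0.22 136 149 [ 0.4773 -0.3775 -0.    ]
scene tape_roll 0.56 218 195 [ 0.5508 -0.1079  0.    ]
```

View pics/f.png

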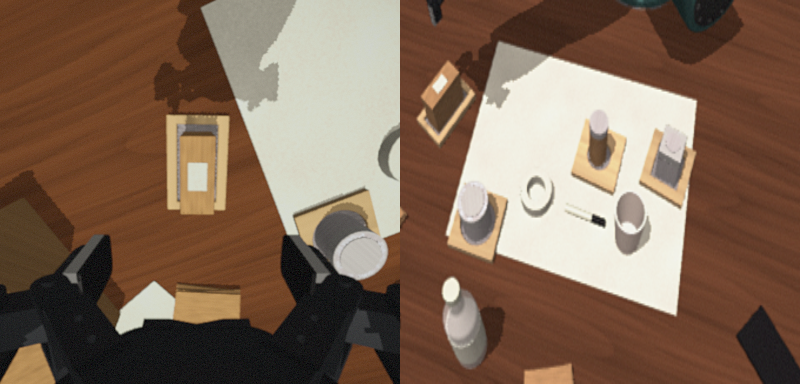

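All four containers stand in their holders, with cup and tape in place. I'll check numerically that the box is flat.

Run:
```python
from h import *
s=lambda L:[((u+60)*1.5,v*1.5) for u,v in L]
quad("lid",s([(181,136),(215,136),(215,214),(181,214)]),.068)
quad("plate",s([(167,115),(229,115),(226,210),(168,210)]),.012)
a=r.camera("wrist")[100:230,210:310];cv2.imwrite("pics/c.png",cv2.resize(a[:,:,::-1],None,fx=4,fy=4,interpolation=2))
```

```text
lid [ 0.4754 -0.363 ] len [0.034 0.083 0.037 0.083] yaw [  69.3  -19.7 -110.8  158.4]
plate [ 0.4738 -0.3627] len [0.073 0.118 0.074 0.118] yaw [  69.3  -20.8 -110.8  158.3]
```

View pics/c.png

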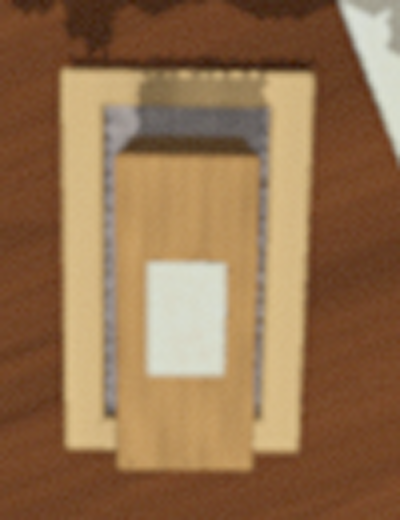

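The crop shows the box square in its recess with felt visible on both sides. Its lid centre is within 2 mm of the plate's centre and its lid edges measure true to size, so it is flat. Handing in.

```bash
python3 -c "from plant import r;print(r.job_done())"
```

```text
the job is handed in; nothing more can be done
None
```

All four seed containers are in their matching holders, upright and flat by the last camera views, with the cup and tape roll left in place; the job was handed in at about 30 s of the 112 s allowed.

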